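# Put the fly reels away in the foam tray

## Robot

A 6-joint arm with a two-finger parallel gripper is mounted at the origin on the work surface. World frame = base frame: x ahead of the robot, y to its left, z up, the work surface at z = 0. Lengths are in m, angles in rad, forces in N, time in s.
With the tool pointing down it reaches from about 0.375 to 0.9 m from the base axis. Payload 3.1 kg.
Tool frame: the origin (TCP) lies at the very end of the fingers, on their centre line; the grasp point (between the pads) lies 19 mm behind it; z points along the fingers, y is the direction in which the jaws open and shut (so a half turn about z gives the same grasp; the last joint's range is limited). The gripper opens to 85 mm and grips with 20 to 120 N. Pads are 22 mm wide; open, the fingers measure 114 mm over their backs; the gripper's body (76 mm by 85 mm) begins 54 mm behind the grasp point. The pads swing forward as they close: fully open they stand 13 mm farther back than shut.
Start: joints at [-0.178, 0.527, 1.433, -0, 1.181, -0.178], TCP at [0.625, 0, 0.231] pointing down, gripper open.
Joint ranges: [-3.08, 3.08], [-0.75, 2.2], [0.22, 2.44], [-1.43, 4.57], [0, 2.65], [-2.85, 2.85]. Speed limits (rad/s): [2.79, 2.79, 3.14, 3.14, 3.14, 3.14].

## Interface

Orientations are given as a unit quaternion [x, y, z, w].
In Python, from station import manip gives the robot as it stands.
- The arm moves only by the tool send_rows, never from a script. Its argument "motion" is a list of rows, each an object with "gripper": the finger opening in mm, from 0 to 85.4; "travel": the shift along the tool's x, y, z in mm, a list of three; "rotation": the turn, a rotation vector about the tool's x, y, z in degrees, a list of three. In form: [{"gripper": gripper, "travel": [x, y, z], "rotation": [ax, ay, az]}, ...]. A call has 1 to 12 rows; each row shifts and turns the commanded pose from where the row before left it, along the tool's axes as they then stand; what a row does not reach is not made up. A row lasts 1/12 s, in which the tool goes at most 41.7 mm and 7.16 degrees, less where a joint would pass 70% of its speed; a pose out of reach is approached as far as the arm can. A call is refused whole if a number of a shift passes 41.7 or a number of a turn 7.16, either way. A call with a gripper value outside its range is refused whole. The fingers move at their own pace and stop on an object; "newtons" is the grip in N (left out, the last holds). Time passes only in rows, so rows that do not move let the fingers close. It gives the time, the measured TCP pose, the force and the opening at its end, in the units of the state.
- manip.sense(): the state, without advancing time (a new reading comes with each control period).
- manip.snapshot(name): name is "scene" or "side" or "wrist"; returns the picture (400x640x3 uint8, red, green, blue); there is no depth.
- manip.calibration(name): a dict with "fx", "fy", "cx", "cy" (pixels), "cam_to_world" (4x4, takes a point from camera to world coordinates). Camera axes: x right, y down, z forward; pixel columns grow to the right and rows downward; lengths in m; the calibration is good to about 2 mm. A picture is of the moment at which its call begins: read the wrist's pose just before it. calibration takes no time and is no camera call; for the wrist camera it gives the pose at the moment of the call.
- manip.sign_off(): hands the job in, once; it reports no verdict.
The state is a dict: "t": time; "q": joint angles; "qd": joint speeds; "tau": joint torques, N m; "tcp_pos": TCP position; "tool_rot": TCP orientation; "force": force on the tool from outside, world axes, zero at the start; "ft_torque": the same for the moment, N m; "finger_gap": opening from 0.0 (shut) to 1.0 (fully open).
Only numpy, scipy, OpenCV 4.12 (cv2) and the standard library are available. Lean on these libraries where they do the work, as an engineer would, in place of code of your own. Each camera call takes 0.05 s, during which the arm holds its last target. There are 200 camera calls.

## Task

The boats are in: put the three fly reels away in the foam-lined tray, each in the cut-out of its own size, lying flat on the bottom with its handle up and its foot in the slot. Set them down gently, without dropping them, and leave the mug, the mosquito repeller, the spool of line and the fly box where they are.

Things in the scene. Friction and masses are not known exactly. Their poses are not given: they have to be found in the camera images.
- reel_large: largest fly reel (black, orange line), 100 mm across, lying flat, handle up. Origin: on its axis at the bottom, z up. Drum top at z 34 mm; in its centre a metal cap 28 mm across, z 34 to 50: pinch this from above, fingers closing along y. Handle post 12 mm across at x +41, y 0, up to z 56. Foot: bar 64 mm long along y at x -64 to -60, z 12 to 26. 0.09 to 0.3 kg.
- reel_medium: middle-sized fly reel (blue, yellow line), 86 mm across, lying flat, handle up. Origin: on its axis at the bottom, z up. Drum top at z 34 mm; in its centre a metal cap 28 mm across, z 34 to 50: pinch this from above, fingers closing along y. Handle post 12 mm across at x +34, y 0, up to z 56. Foot: bar 58 mm long along y at x -57 to -53, z 12 to 26. 0.09 to 0.3 kg.
- reel_small: smallest fly reel (silver-grey, green line), 72 mm across, lying flat, handle up. Origin: on its axis at the bottom, z up. Drum top at z 34 mm; in its centre a metal cap 28 mm across, z 34 to 50: pinch this from above, fingers closing along y. Handle post 12 mm across at x +27, y 0, up to z 56. Foot: bar 52 mm long along y at x -50 to -46, z 12 to 26. 0.09 to 0.3 kg.
- cutout_large: foam insert with the largest cut-out (yellow bottom), fixed in a wooden tray (rim 42 mm above desk) beside the other two. Origin: on the round cut-out's axis, 4 mm above desk, z up. Cut-out: circle 116 mm across, bottom z 10, foam top z 34; on its -x side a slot 80 mm wide along y, to x -72, for the foot. 8 mm play all round with reel and insert axes parallel. Block: x -76 to 64, y -64.5 to 64.5.
- cutout_medium: foam insert with the middle-sized cut-out (yellow bottom), fixed in a wooden tray (rim 42 mm above desk) beside the other two. Origin: on the round cut-out's axis, 4 mm above desk, z up. Cut-out: circle 102 mm across, bottom z 10, foam top z 34; on its -x side a slot 74 mm wide along y, to x -65, for the foot. 8 mm play all round with reel and insert axes parallel. Block: x -76 to 64, y -64.5 to 64.5.
- cutout_small: foam insert with the smallest cut-out (yellow bottom), fixed in a wooden tray (rim 42 mm above desk) beside the other two. Origin: on the round cut-out's axis, 4 mm above desk, z up. Cut-out: circle 88 mm across, bottom z 10, foam top z 34; on its -x side a slot 68 mm wide along y, to x -58, for the foot. 8 mm play all round with reel and insert axes parallel. Block: x -76 to 64, y -64.5 to 64.5.
- mug: blue coffee mug, 80 mm across, 92 mm high, handle on its +y side; origin at the centre of its underside. To be left alone.
- repeller: round dark grey-blue mosquito repeller with an orange band, 82 mm across, 72 mm high, no foot or handle; origin at the centre of its underside. To be left alone.
- line_spool: flat white plastic spool of lime-green fly line, 96 mm across, 22 mm high, not a reel (no foot, no handle, no cap); origin at the centre of its underside. To be left alone.
- fly_box: flat fly box with coloured flies in its lid, 75 by 110 mm, 26 mm high, between the robot and the tray; origin at the centre of its underside. To be left alone.
There are look-alikes about, which are no part of the job. What is shaped like the reel_large but turquoise is not meant.

How it is judged:
By the outcome, as a careful person would: the job done as asked, in the order asked, and still so for the second after the job is handed in, with the robot touching nothing.
It also fails if it takes over 93 s, if anything falls off the work surface, if the arm or the gripper's body presses on something with over 40 N, if the wrist force passes 120 N, or if a joint passes its speed limit or range.

## Working session

There is one attempt and no reset: what is moved stays moved. The work goes in short steps, Python scripts to look and compute and a tool call to move; the robot and the scene stay as the last step left them, time stands still between calls to the robot, and variables do not carry over. Pictures are saved under pics/ and viewed, about 12 in all and at most 16, crops included, and the job is handed in when it is done.

Besides the shell and the picture viewer there is one more tool, called after "Call:" by a JSON object that holds its "method" and its "body". send_rows: Moves the arm, as the interface text tells. Its arguments: {"type":"object","properties":{"motion":{"type":"array","items":{"type":"object","properties":{"gripper":{"type":"number"},"travel":{"type":"array","items":{"type":"number"}},"rotation":{"type":"array","items":{"type":"number"}}}}},"newtons":{"type":"number"}},"required":["motion"]}

```bash
mkdir -p pics; ls
python3 - <<'E'
from station import manip
import cv2
s=manip.sense();print({k:(s[k] if not hasattr(s[k],'tolist') else s[k].tolist()) for k in s})
for n in("scene","side"):
    cv2.imwrite(f"pics/{n}0.png",manip.snapshot(n)[:,:,::-1]);c=manip.calibration(n);print(n,c["fx"],c["cx"],c["cy"],c["cam_to_world"])
E
```

```text
pics
{'t': 0.0, 'q': [-0.1785223269627443, 0.528495601789841, 1.433926661210834, -1.2431319329406659e-05, 1.1813841279913015, -0.1784970835506517], 'qd': [0.0018873470780094645, 0.0012056685244676401, 0.0012097192574907943, 0.0008445011040250222, -0.0008019611033094188, -0.0007790189611013889], 'tau': [0.0002502206280041719, -44.23444390296936, -17.802477478981018, -0.000206930471904343, 0.008367405971512198, 2.2421492076318827e-05], 'tcp_pos': [0.6242733573512843, 0.0001431599741309443, 0.23030778559615664], 'tool_rot': [0.7071135997780318, 0.707099096179663, -0.0006359842510706709, -0.0009059331594719834], 'force': [0.29615429189352016, -0.6197172427481611, -0.18209035075569102], 'ft_torque': [-0.03353553510243982, 0.0456869210320747, -0.030216785989964415], 'finger_gap': 1.0003690635619893}
scene 432.57739739169807 324.22921587371735 201.10502913671743 [[ 0.57205862  0.61689674 -0.54054356  1.19623198]
 [ 0.82013903 -0.43905159  0.36688646 -0.55158966]
 [-0.01099545 -0.65320144 -0.75710434  1.06613565]
 [ 0.          0.          0.          1.        ]]
side 367.87118266033985 318.00425166203377 196.61144171437704 [[ 0.9584285  -0.1458664   0.2452301   0.17654919]
 [-0.28459695 -0.55038405  0.7849089  -1.03574494]
 [ 0.0204789  -0.8220708  -0.56901689  0.73922966]
 [ 0.          0.          0.          1.        ]]
```

View pics/scene0.png

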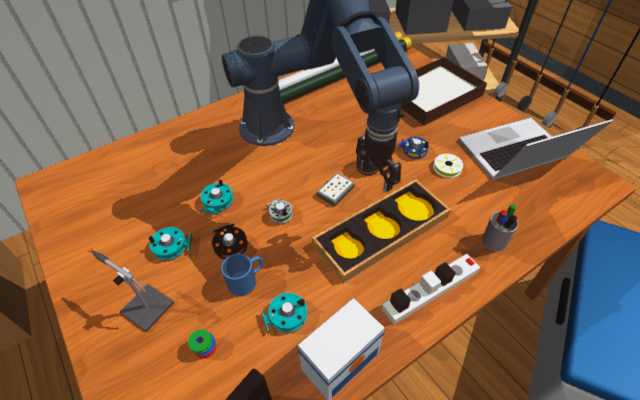

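View pics/side0.png

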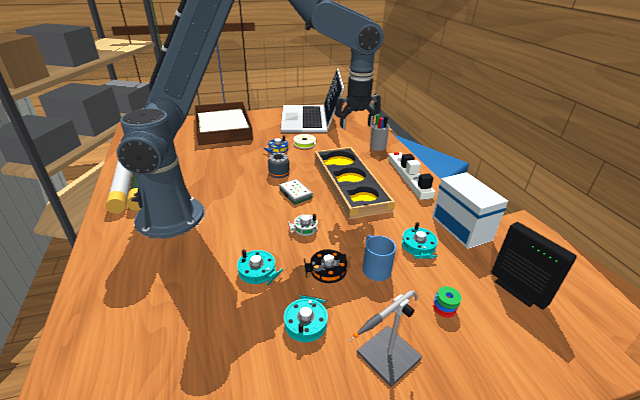

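Scene view: wanted are black/orange (229,238), blue (415,147) and silver (280,210). The look-alikes are three turquoise reels at (216,196), (168,242) and (287,312). The white spool (448,165) and the repeller (side view 278,165) also have to be avoided. The tray's yellow cut-outs are at (346,245), (381,226) and (414,207). Next, a close crop and coarse ray casts.

```bash
cat > h.py <<'E'
from station import manip
import cv2,numpy as np
def ray(c,p,z):
    T=np.array(c["cam_to_world"]);d=T[:3,:3]@np.array([(p[0]-c["cx"])/c["fx"],(p[1]-c["cy"])/c["fy"],1]);o=T[:3,3]
    return o+d*(z-o[2])/d[2]
def proj(c,P):
    T=np.linalg.inv(np.array(c["cam_to_world"]));v=T[:3,:3]@np.array(P)+T[:3,3]
    return np.array([c["fx"]*v[0]/v[2]+c["cx"],c["fy"]*v[1]/v[2]+c["cy"]])
E
python3 - <<'E'
from h import *
c=manip.calibration("scene");d=manip.calibration("side")
for n,p,q in(("L",(230,230),(330,259)),("S",(280,204),(305,218)),("M",(416,141),(283,142))):
    print(n,ray(c,p,.05).round(3),ray(d,q,.05).round(3))
for n,p in(("mug",(238,262)),("tq1",(215,191)),("tq3",(288,308)),("tq2",(168,236)),("spool",(448,163)),("box",(337,188)),("cS",(346,245)),("cM",(381,226)),("cL",(414,207))):print(n,ray(c,p,.02).round(3))
print("rep",ray(d,(278,160),.07).round(3))
# cutout fits
im=cv2.imread("pics/scene0.png");h=cv2.cvtColor(im,cv2.COLOR_BGR2HSV)
a=cv2.resize(im[165:290,180:305],(500,500),interpolation=cv2.INTER_CUBIC)
b=cv2.resize(im[125:190,375:475],None,fx=5,fy=5,interpolation=cv2.INTER_CUBIC)
o=np.zeros((600,800,3),np.uint8);o[:500,:500]=a
side=cv2.imread("pics/side0.png");e=cv2.resize(side[125:185,250:325],(300,240),interpolation=cv2.INTER_CUBIC);o[:240,500:]=e
e=cv2.resize(im[130:165,395:440],(300,233),interpolation=cv2.INTER_CUBIC);o[250:483,500:]=e
cv2.imwrite("pics/crop1.png",o)
E
```

```text
L [ 0.402 -0.349  0.05 ] [ 0.422 -0.371  0.05 ]
S [ 0.401 -0.177  0.05 ] [ 0.403 -0.184  0.05 ]
M [0.429 0.363 0.05 ] [0.446 0.336 0.05 ]
mug [ 0.495 -0.377  0.02 ]
tq1 [ 0.206 -0.311  0.02 ]
tq3 [ 0.699 -0.335  0.02 ]
tq2 [ 0.291 -0.506  0.02 ]
spool [0.554 0.402 0.02 ]
box [0.427 0.022 0.02 ]
cS [ 0.626 -0.09   0.02 ]
cM [0.631 0.039 0.02 ]
cL [0.633 0.172 0.02 ]
rep [0.389 0.155 0.07 ]
```

View pics/crop1.png

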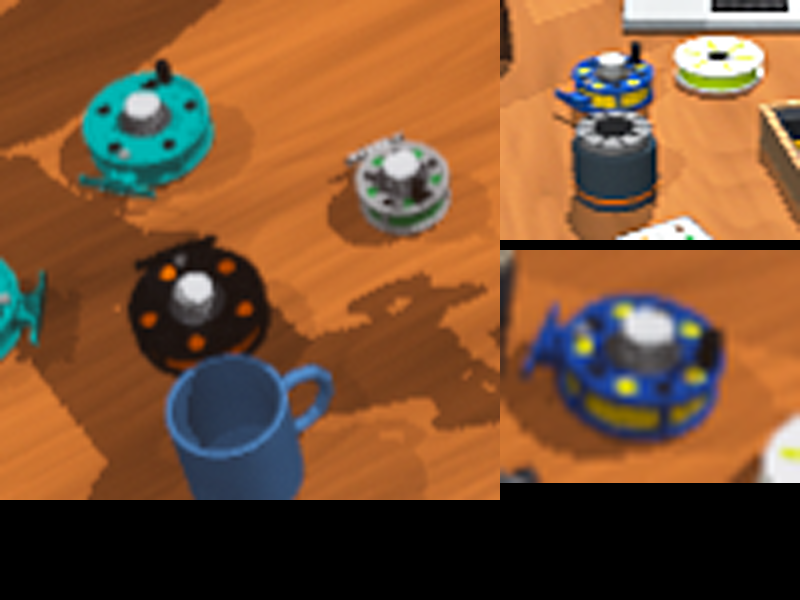

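Run:
```python
from h import *
c=manip.calibration("wrist");print(c["fx"],np.round(c["cam_to_world"],3))
cv2.imwrite("pics/w0.png",manip.snapshot("wrist")[:,:,::-1])
```

```text
308.2231245713465 [[ 1.    -0.    -0.001  0.625]
 [-0.001 -0.96  -0.28   0.072]
 [-0.001  0.28  -0.96   0.373]
 [ 0.     0.     0.     1.   ]]
```

View pics/w0.png

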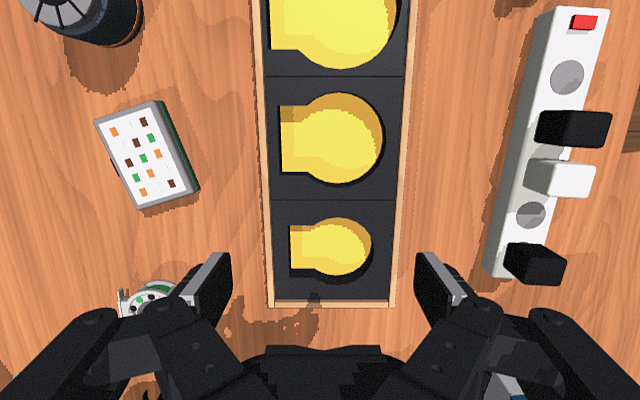

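Run:
```python
from h import *
im=cv2.imread("pics/w0.png");c=manip.calibration("wrist")
g=im.max(2);
L=[];R=[]
for v in range(10,285,6):
    # wood->foam transitions: scan outwards from yellow/foam
    r=g[v]<95
    u=np.where(r[240:420])[0]+240
    if len(u): L.append(ray(c,(u[0]-.5,v),.038)[:2]);R.append(ray(c,(u[-1]+.5,v),.038)[:2])
for n,P in(("L",L),("R",R)):
    P=np.float32(P);l=cv2.fitLine(P,cv2.DIST_HUBER,0,.01,.01).ravel();s=np.sign(l[1])
    print(n,"ang from +y deg",np.degrees(np.arctan2(-l[0]*s,l[1]*s)),"x at y=0,.04:",l[2]+l[0]/l[1]*(0-l[3]),l[2]+l[0]/l[1]*(.17-l[3]))
for p in((264,76),(404,77),(272,200),(398,200),(278,299),(391,298)):print(p,ray(c,p,.038).round(4))
# yellow widest rows at rim
h=cv2.cvtColor(im,cv2.COLOR_BGR2HSV);m=cv2.inRange(h,(20,120,90),(35,255,255))[:, :450]
for k in cv2.findContours(m,0,2)[0]:
    if cv2.contourArea(k)>1500:
        k=k[:,0];print("right",ray(c,k[k[:,0].argmax()],.038).round(4),"top",ray(c,k[k[:,1].argmin()],.038).round(4),"left",ray(c,k[k[:,0].argmin()],.038).round(4),"bot@.014",ray(c,k[k[:,1].argmax()],.038).round(4))
```

```text
L ang from +y deg 0.6368374 x at y=0,.04: 0.5638377 0.5619481
R ang from +y deg -0.14941472 x at y=0,.04: 0.70725113 0.7076945
(264, 76) [0.5652 0.1058 0.038 ]
(404, 77) [0.707  0.1048 0.038 ]
(272, 200) [ 0.5672 -0.0248  0.038 ]
(398, 200) [ 0.7097 -0.0249  0.038 ]
(278, 299) [ 0.5687 -0.1534  0.038 ]
(391, 298) [ 0.7096 -0.152   0.038 ]
right [ 0.6763 -0.0958  0.038 ] top [ 0.6307 -0.0537  0.038 ] left [ 0.5864 -0.0624  0.038 ] bot@.014 [ 0.6371 -0.1199  0.038 ]
right [0.6825 0.0227 0.038 ] top [0.6249 0.0738 0.038 ] left [0.5796 0.0607 0.038 ] bot@.014 [ 0.6383 -0.0052  0.038 ]
right [0.6929 0.151  0.038 ] top [0.5736 0.1731 0.038 ] left [0.5736 0.1731 0.038 ] bot@.014 [0.635  0.1133 0.038 ]
```

Call:
{"method": "send_rows", "body": {"motion": [{"gripper":85,"travel":[-20,-25,0],"rotation":[0,0,0]},{"gripper":85,"travel":[-20,-25,0],"rotation":[0,0,0]},{"gripper":85,"travel":[-20,-25,0],"rotation":[0,0,0]},{"gripper":85,"travel":[-20,-25,0],"rotation":[0,0,0]},{"gripper":85,"travel":[-20,-25,0],"rotation":[0,0,0]},{"gripper":85,"travel":[-20,-25,0],"rotation":[0,0,0]},{"gripper":85,"travel":[-20,-25,0],"rotation":[0,0,0]},{"gripper":85,"travel":[-20,-25,0],"rotation":[0,0,0]},{"gripper":85,"travel":[-20,-22,0],"rotation":[0,0,0]},{"gripper":85,"travel":[0,0,0],"rotation":[0,0,0]},{"gripper":85,"travel":[0,0,0],"rotation":[0,0,0]}]}}

```text
t: 1.07
tcp_pos: [0.4022, -0.1807, 0.2314]
tool_rot: [0.708, 0.706, 0.0, -0.0]
force: [0.2, 1.2, 0.2]
finger_gap: 0.996
```

```bash
cat > look.py <<'E'
from h import *
import sys,json
c=manip.calibration("wrist");im=manip.snapshot("wrist")[:,:,::-1]
cv2.imwrite(f"pics/{sys.argv[1]}.png",im)
json.dump({k:(np.array(c[k]).tolist()) for k in c},open(f"pics/{sys.argv[1]}.json","w"))
s=manip.sense();print(s["t"],np.round(s["tcp_pos"],4),np.round(s["tool_rot"],4),np.round(s["q"],2),s["finger_gap"],np.round(s["force"],1))
E
python3 look.py w1
```

```text
1.1167 [ 0.403  -0.1802  0.2314] [7.078e-01 7.065e-01 3.000e-04 1.000e-04] [-0.67  0.28  1.87  0.    0.99 -0.67] 0.9956742319629953 [ 0.1  0.2 -0.3]
```

View pics/w1.png

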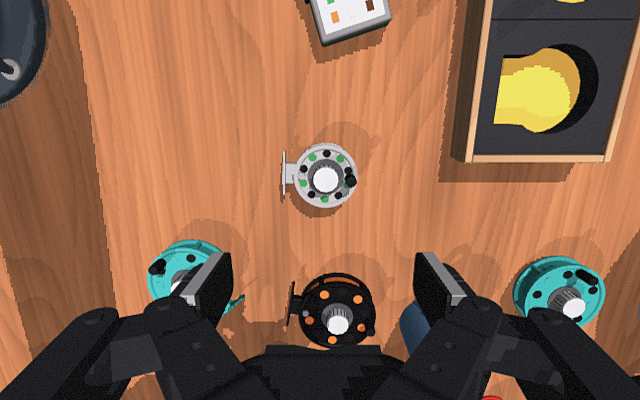

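Small reel: cap (325,179), foot bar (284,150)–(285,198), post (350,179). Large: cap (338,325), foot (291,303), post about (367,327). No turquoise reel is involved.

```bash
cat > meas.py <<'E'
from h import *
import json
def meas(n,cap,post,f1,f2):
    c=json.load(open(f"pics/{n}.json"));C=ray(c,cap,.05)[:2];P=ray(c,post,.056)[:2];A=ray(c,f1,.026)[:2];B=ray(c,f2,.026)[:2];F=(A+B)/2
    d=lambda v:round(float(np.degrees(np.arctan2(v[1],v[0]))),1)
    print("cap",C.round(4),"yaw post",d(P-C),"yaw foot",d(C-F),"yaw bar",d((A-B)@np.array([[0,-1],[1,0]])),"lens",np.linalg.norm(P-C).round(4),np.linalg.norm(C-F).round(4),np.linalg.norm(A-B).round(4))
E
python3 - <<'E'
from meas import *
im=cv2.imread("pics/w1.png");hs=cv2.cvtColor(im,cv2.COLOR_BGR2HSV)
for x,y in((325,179),(338,325)):
    m=np.zeros((400,640),np.uint8);m[y-14:y+14,x-14:x+14]=cv2.inRange(hs[y-14:y+14,x-14:x+14],(0,0,225),(180,30,255));n,l,st,ce=cv2.connectedComponentsWithStats(m);k=1+st[1:,4].argmax();print(ce[k],st[k])
meas("w1",(325,179),(350,178),(284,150),(284,198))
meas("w1",(338,325),(369,325),(291,282),(291,325))
cv2.imwrite("pics/z1.png",np.hstack([cv2.resize(im[135:225,270:370],(400,360),interpolation=3),cv2.resize(im[265:355,280:380],(400,360),interpolation=3)]))
E
```

```text
[325.37772926 179.29912664] [314 168  24  24 458]
[337.65232975 324.56989247] [328 316  20  18 279]
cap [ 0.4051 -0.179 ] yaw post 4.9 yaw foot -0.3 yaw bar -2.2 lens 0.0263 0.0468 0.0559
cap [ 0.4209 -0.3638] yaw post 6.9 yaw foot -12.8 yaw bar -1.9 lens 0.0377 0.0617 0.0646
```

View pics/z1.png

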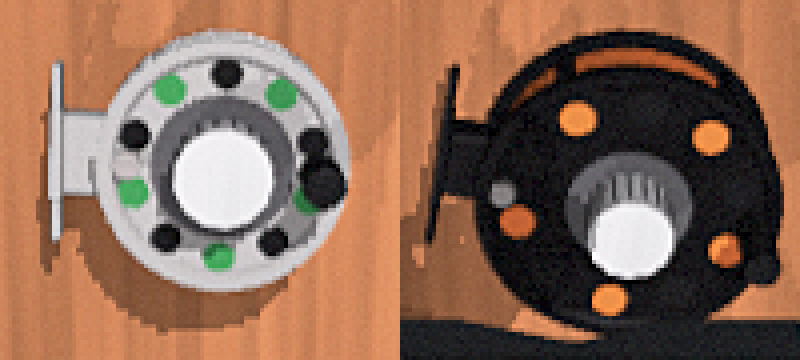

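Call:
{"method": "send_rows", "body": {"motion": [{"gripper":85,"travel":[0,0,8],"rotation":[0,0,7.1]},{"gripper":85,"travel":[0,0,8],"rotation":[0,0,7.1]},{"gripper":85,"travel":[0,0,8],"rotation":[0,0,7.1]},{"gripper":85,"travel":[0,0,8],"rotation":[0,0,7.1]},{"gripper":85,"travel":[0,0,8],"rotation":[0,0,7.1]},{"gripper":85,"travel":[0,0,8],"rotation":[0,0,7.1]},{"gripper":85,"travel":[0,0,8],"rotation":[0,0,7.1]},{"gripper":85,"travel":[0,0,8],"rotation":[0,0,7.1]},{"gripper":85,"travel":[0,0,8],"rotation":[0,0,7.1]},{"gripper":85,"travel":[0,0,8],"rotation":[0,0,7.1]},{"gripper":85,"travel":[0,0,8],"rotation":[0,0,7.1]},{"gripper":85,"travel":[0,0,8],"rotation":[0,0,7.1]}]}}

```text
t: 2.12
tcp_pos: [0.4043, -0.1791, 0.1348]
tool_rot: [0.999, 0.04, 0.0, 0.0]
force: [-0.5, 0.1, 0.9]
finger_gap: 0.995
```

Call:
{"method": "send_rows", "body": {"motion": [{"gripper":85,"travel":[0,0,8],"rotation":[0,0,4.8]},{"gripper":85,"travel":[0,0,0],"rotation":[0,0,0]},{"gripper":85,"travel":[0,0,0],"rotation":[0,0,0]},{"gripper":85,"travel":[0,0,0],"rotation":[0,0,0]}]}}

```text
t: 2.45
tcp_pos: [0.4038, -0.1796, 0.1275]
tool_rot: [1.0, 0.002, 0.0, 0.0]
force: [-0.1, 0.1, -0.4]
finger_gap: 0.993
```

```bash
python3 look.py w2
```

```text
2.5 [ 0.4037 -0.1798  0.1276] [1.0e+00 1.3e-03 4.0e-04 3.0e-04] [-0.67  0.47  1.98  0.    0.69  0.9 ] 0.997345305112106 [-0.1 -0.  -0.9]
```

View pics/w2.png

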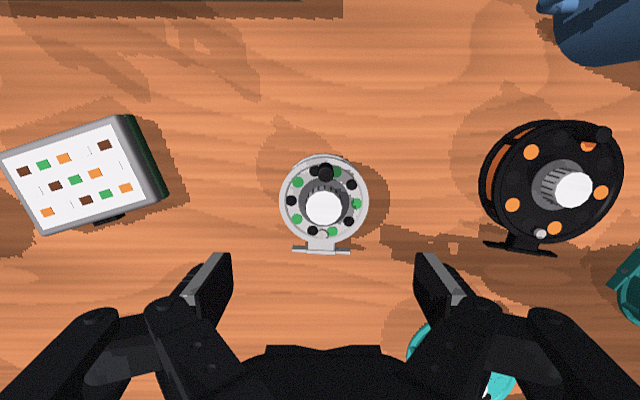

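Small: cap (323.5,208), post top (324,172), bar (292,250)–(350,253). Large: cap (574,190), post (602,133), bar (485,245)–(555,254).

Run:
```python
from meas import *
im=cv2.imread("pics/w2.png");hs=cv2.cvtColor(im,cv2.COLOR_BGR2HSV)
for x,y in((323,208),(574,190)):
    m=np.zeros((400,640),np.uint8);m[y-24:y+24,x-24:x+24]=cv2.inRange(hs[y-24:y+24,x-24:x+24],(0,0,225),(180,30,255));n,l,st,ce=cv2.connectedComponentsWithStats(m);k=1+st[1:,4].argmax();print(ce[k],st[k])
meas("w2",(323.5,208),(324,172),(292,250),(350,253))
meas("w2",(574,190),(602,133),(485,245),(557,254))
```

```text
[323.27987083 207.65016146] [306 191  36  34 929]
[573.29405738 189.625     ] [555 173  37  35 976]
cap [ 0.4058 -0.1799] yaw post -0.5 yaw foot -2.3 yaw bar -3.1 lens 0.0284 0.0471 0.0503
cap [ 0.4201 -0.364 ] yaw post -6.6 yaw foot -12.6 yaw bar -7.4 lens 0.0417 0.0605 0.0643
```

Call:
{"method": "send_rows", "body": {"motion": [{"gripper":85,"travel":[2,0,25],"rotation":[0,0,2]},{"gripper":70,"travel":[0,0,25],"rotation":[0,0,0]},{"gripper":60,"travel":[0,0,20],"rotation":[0,0,0]},{"gripper":50,"travel":[0,0,12],"rotation":[0,0,0]},{"gripper":50,"travel":[0,0,6],"rotation":[0,0,0]},{"gripper":50,"travel":[0,0,3],"rotation":[0,0,0]},{"gripper":50,"travel":[0,0,0],"rotation":[0,0,0]},{"gripper":20,"travel":[0,0,0],"rotation":[0,0,0]},{"gripper":20,"travel":[0,0,0],"rotation":[0,0,0]},{"gripper":20,"travel":[0,0,0],"rotation":[0,0,0]},{"gripper":20,"travel":[0,0,0],"rotation":[0,0,0]},{"gripper":20,"travel":[0,0,0],"rotation":[0,0,0]}], "newtons": 50}}

```text
t: 3.5
tcp_pos: [0.4055, -0.1803, 0.0374]
tool_rot: [1.0, -0.017, 0.001, 0.001]
force: [0.7, 1.4, 6.6]
finger_gap: 0.302
```

```bash
python3 look.py w3
python3 - <<'E'
from h import *
cv2.imwrite("pics/s3.png",cv2.resize(cv2.imread("pics/w3.png")[90:300,180:460],(560,420),interpolation=3))
E
```

```text
3.55 [ 0.4055 -0.1803  0.0374] [ 9.998e-01 -1.740e-02  9.000e-04  6.000e-04] [-0.67  0.67  2.03  0.    0.44  0.93] 0.30148397779438324 [-0.5  1.2  5.6]
```

View pics/s3.png

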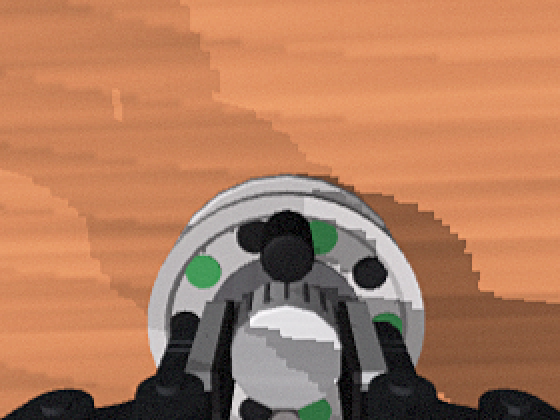

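Call:
{"method": "send_rows", "body": {"motion": [{"gripper":20,"travel":[0,0,-10],"rotation":[0,0,0]},{"gripper":20,"travel":[0,0,-25],"rotation":[0,0,0]},{"gripper":20,"travel":[0,0,-35],"rotation":[0,0,0]},{"gripper":20,"travel":[0,0,-35],"rotation":[0,0,0]},{"gripper":20,"travel":[0,0,-35],"rotation":[0,0,0]},{"gripper":20,"travel":[0,0,-30],"rotation":[0,0,0]},{"gripper":20,"travel":[20,-25,-10],"rotation":[0,0,-2]},{"gripper":20,"travel":[20,-35,0],"rotation":[0,0,0]},{"gripper":20,"travel":[20,-35,0],"rotation":[0,0,0]},{"gripper":20,"travel":[20,-35,0],"rotation":[0,0,0]},{"gripper":20,"travel":[20,-35,0],"rotation":[0,0,0]},{"gripper":20,"travel":[20,-30,0],"rotation":[0,0,0]}], "newtons": 50}}

```text
t: 4.55
tcp_pos: [0.5257, 0.0168, 0.2166]
tool_rot: [1.0, 0.0, -0.0, -0.0]
force: [0.2, -0.3, -1.2]
finger_gap: 0.303
```

Call:
{"method": "send_rows", "body": {"motion": [{"gripper":20,"travel":[0,0,0],"rotation":[0,0,0]},{"gripper":20,"travel":[0,0,0],"rotation":[0,0,0]},{"gripper":20,"travel":[0,0,0],"rotation":[0,0,0]}]}}

```text
t: 4.8
tcp_pos: [0.5249, 0.0144, 0.2161]
tool_rot: [1.0, 0.001, -0.001, 0.0]
force: [-0.0, -0.3, -1.5]
finger_gap: 0.302
```

```bash
python3 look.py w4
```

```text
4.85 [0.5248 0.0138 0.2161] [ 1.e+00 -2.e-04 -7.e-04  1.e-04] [-0.19  0.41  1.7  -0.    1.03  1.38] 0.3031594017716852 [-0.   0.6 -1.5]
```

View pics/w4.png

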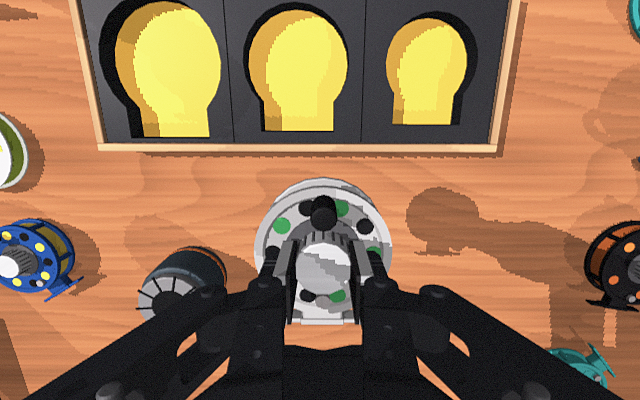

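Run:
```python
from h import *
import json
im=cv2.imread("pics/w4.png");c=json.load(open("pics/w4.json"))
g=cv2.cvtColor(im,cv2.COLOR_BGR2GRAY);h=cv2.cvtColor(im,cv2.COLOR_BGR2HSV)
print("foam gray",g[100,350],g[20,490],g[60,235],"wall",g[30,472],g[10,368+20], g[70,112])
z=cv2.convertScaleAbs(im[0:160,60:520],alpha=1.8);cv2.imwrite("pics/z4.png",cv2.resize(z,None,fx=1.7,fy=1.7,interpolation=3))
foam=cv2.inRange(g,32,75)&cv2.inRange(h[...,1],0,80)
hole=cv2.bitwise_not(foam);hole[:, :95]=0
for name,x0,x1,R in(("S",366,490,.044),("M",238,355,.051),("L",100,229,.058)):
    m=np.zeros_like(hole);m[0:136,x0:x1]=hole[0:136,x0:x1];m=cv2.morphologyEx(m,cv2.MORPH_OPEN,np.ones((5,5)))
    k=max(cv2.findContours(m,0,2)[0],key=cv2.contourArea)[:,0]
    P=np.array([ray(c,p,.038)[:2] for p in k if p[1]>1])
    print(name,"minx maxx miny maxy",P.min(0).round(4),P.max(0).round(4))
    u=P[P[:,0]>P[:,0].min()+.045]
    A=np.c_[2*u,np.ones(len(u))];s=np.linalg.lstsq(A,(u**2).sum(1),rcond=None)[0];print("circle",s[:2].round(4),np.sqrt(s[2]+s[:2]@s[:2]).round(4),R)
```

```text
foam gray 63 58 76 wall 61 65 19
S minx maxx miny maxy [ 0.5828 -0.1264] [ 0.6844 -0.045 ]
circle [ 0.6446 -0.0864] 0.0399 0.044
M minx maxx miny maxy [ 0.5768 -0.0095] [0.6908 0.0911]
circle [0.6414 0.0407] 0.0496 0.051
L minx maxx miny maxy [0.5727 0.1011] [0.6916 0.2416]
circle [0.6502 0.165 ] 0.0596 0.058
```

View pics/z4.png

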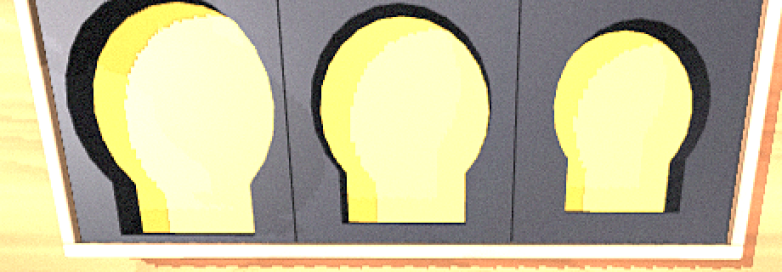

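Run:
```python
from h import *
import json
c=json.load(open("pics/w4.json"))
r=lambda *p:ray(c,p,.038)[:2].round(4)
for n,l,ri,top,bot,sl,sr in(("S",(385.9,58),(478.8,55),(430,10.6),(422,124.7),(393,118),(460,118)),("M",(243,58),(348.8,60),(298,1),(298,130.6),(260.6,122),(334.7,122)),("L",(98.2,62),(221.8,60),None,(170,137.6),(129.4,128),(210,128))):
    L,R=r(*l),r(*ri);print(n,"y circ",(L[1]+R[1])/2,L[1]-R[1],"slot y",(r(*sl)+r(*sr))[1]/2,(r(*sl)-r(*sr))[1],"top x",top and r(*top)[0],"bot x",r(*bot)[0])
# separators: angle
for a,b in(((223.5,0),(234,142)),((365,0),(361,142))):print(r(*a),r(*b))
for p in((104,142),(490,145)):print("foam front",r(*p))
```

```text
S y circ -0.08960000000000001 0.08820000000000001 slot y -0.08945 0.0673 top x 0.6847 bot x 0.5831
M y circ 0.04025 0.1009 slot y 0.03995 0.07469999999999999 top x 0.6924 bot x 0.5772
L y circ 0.1703 0.1184 slot y 0.1697 0.0816 top x None bot x 0.5701
[0.6931 0.105 ] [0.5657 0.1057]
[ 0.6932 -0.0237] [ 0.5658 -0.0246]
foam front [0.5657 0.239 ]
foam front [ 0.5628 -0.1573]
```

Call:
{"method": "send_rows", "body": {"motion": [{"gripper":20,"travel":[20,18,0],"rotation":[0,0,0]},{"gripper":20,"travel":[24,21,0],"rotation":[0,0,0]},{"gripper":20,"travel":[24,21,0],"rotation":[0,0,0]},{"gripper":20,"travel":[24,21,20],"rotation":[0,0,0]},{"gripper":20,"travel":[16,14,20],"rotation":[0,0,0]},{"gripper":20,"travel":[8,8,20],"rotation":[0,0,0]},{"gripper":20,"travel":[0,0,20],"rotation":[0,0,0]},{"gripper":20,"travel":[0,0,0],"rotation":[0,0,0]},{"gripper":20,"travel":[0,0,0],"rotation":[0,0,0]},{"gripper":20,"travel":[0,0,0],"rotation":[0,0,0]}]}}

```text
t: 5.68
tcp_pos: [0.6416, -0.0896, 0.1372]
tool_rot: [1.0, -0.001, 0.0, 0.0]
force: [0.8, -0.9, -0.5]
finger_gap: 0.301
```

```bash
python3 look.py w5
```

```text
5.7333 [ 0.6421 -0.0893  0.1379] [ 1.e+00 -4.e-04  1.e-03  3.e-04] [-0.31  0.67  1.45  0.    1.02  1.26] 0.3048573392171932 [-0.9 -0.8 -0.1]
```

View pics/w5.png

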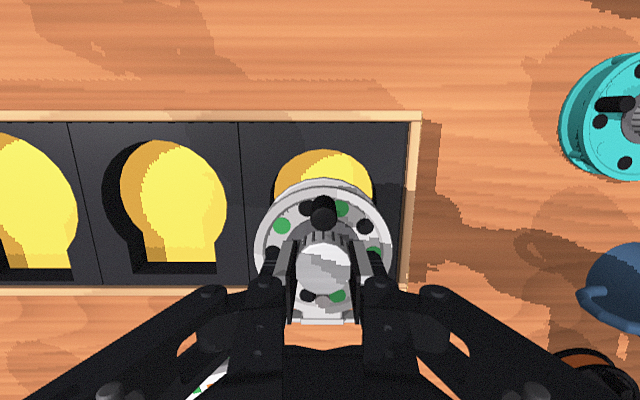

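Call:
{"method": "send_rows", "body": {"motion": [{"gripper":20,"travel":[-0.5,0,20],"rotation":[0,0,0]},{"gripper":20,"travel":[0,0,20],"rotation":[0,0,0]},{"gripper":20,"travel":[0,0,18],"rotation":[0,0,0]},{"gripper":20,"travel":[0,0,12],"rotation":[0,0,0]},{"gripper":20,"travel":[0,0,6],"rotation":[0,0,0]},{"gripper":20,"travel":[0,0,4],"rotation":[0,0,0]},{"gripper":20,"travel":[0,0,2],"rotation":[0,0,0]},{"gripper":20,"travel":[0,0,1],"rotation":[0,0,0]},{"gripper":20,"travel":[0,0,1],"rotation":[0,0,0]},{"gripper":20,"travel":[0,0,0],"rotation":[0,0,0]},{"gripper":20,"travel":[0,0,0],"rotation":[0,0,0]}]}}

```text
t: 6.65
tcp_pos: [0.6417, -0.0888, 0.0529]
tool_rot: [1.0, 0.0, 0.0, 0.0]
force: [0.5, -0.1, -1.4]
finger_gap: 0.299
```

Call:
{"method": "send_rows", "body": {"motion": [{"gripper":20,"travel":[0,0,1],"rotation":[0,0,0]},{"gripper":20,"travel":[0,0,0.5],"rotation":[0,0,0]},{"gripper":20,"travel":[0,0,0.5],"rotation":[0,0,0]},{"gripper":20,"travel":[0,0,0],"rotation":[0,0,0]},{"gripper":20,"travel":[0,0,0],"rotation":[0,0,0]}]}}

```text
t: 7.07
tcp_pos: [0.6417, -0.0888, 0.0515]
tool_rot: [1.0, 0.0, 0.0, 0.0]
force: [-1.6, 0.0, 5.4]
finger_gap: 0.3
```

Call:
{"method": "send_rows", "body": {"motion": [{"gripper":32,"travel":[0,0,0],"rotation":[0,0,0]},{"gripper":40,"travel":[0,0,0],"rotation":[0,0,0]},{"gripper":50,"travel":[0,0,0],"rotation":[0,0,0]},{"gripper":50,"travel":[0,0,0],"rotation":[0,0,0]},{"gripper":50,"travel":[0,0,-8],"rotation":[0,0,0]},{"gripper":50,"travel":[0,0,-25],"rotation":[0,0,0]},{"gripper":85,"travel":[0,0,-35],"rotation":[0,0,0]},{"gripper":85,"travel":[0,0,-35],"rotation":[0,0,0]},{"gripper":85,"travel":[0,0,-35],"rotation":[0,0,0]},{"gripper":85,"travel":[-22,27,0],"rotation":[0,0,0]},{"gripper":85,"travel":[-25,31,0],"rotation":[0,0,0]},{"gripper":85,"travel":[-25,31,0],"rotation":[0,0,0]}]}}

```text
t: 8.07
tcp_pos: [0.5693, -0.178, 0.19]
tool_rot: [1.0, 0.001, 0.001, 0.001]
force: [-0.4, -1.2, -0.5]
finger_gap: 0.996
```

Call:
{"method": "send_rows", "body": {"motion": [{"gripper":85,"travel":[-25,31,0],"rotation":[0,0,0]},{"gripper":85,"travel":[-25,31,0],"rotation":[0,0,0]},{"gripper":85,"travel":[-25,31,0],"rotation":[0,0,0]},{"gripper":85,"travel":[-25,31,0],"rotation":[0,0,0]},{"gripper":85,"travel":[-25,31,0],"rotation":[0,0,0]},{"gripper":85,"travel":[-20,24,0],"rotation":[0,0,0]},{"gripper":85,"travel":[-5,7,20],"rotation":[0,0,4]},{"gripper":85,"travel":[0,0,15],"rotation":[0,0,4]},{"gripper":85,"travel":[0,0,0],"rotation":[0,0,0]},{"gripper":85,"travel":[0,0,0],"rotation":[0,0,0]},{"gripper":85,"travel":[0,0,0],"rotation":[0,0,0]}]}}

```text
t: 8.98
tcp_pos: [0.4199, -0.3637, 0.1541]
tool_rot: [0.998, -0.069, 0.0, 0.0]
force: [-0.5, 0.3, -0.0]
finger_gap: 0.994
```

```bash
python3 look.py w6
```

```text
9.0333 [ 0.4201 -0.3637  0.1543] [ 9.976e-01 -6.870e-02  6.000e-04  7.000e-04] [-0.91  0.54  1.68  0.    0.92  0.79] 0.9961375270802006 [-0.3 -0.3  0.4]
```

View pics/w6.png

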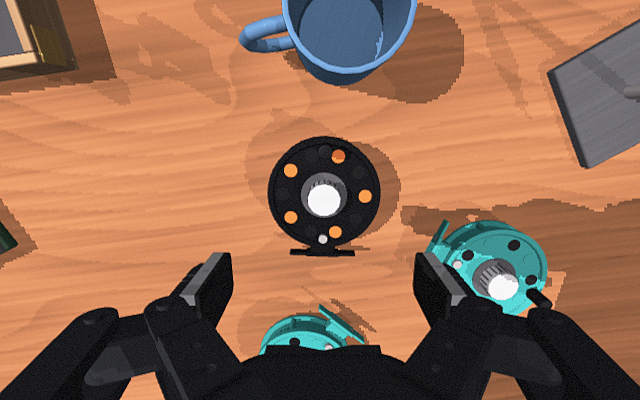

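Run:
```python
from meas import *
im=cv2.imread("pics/w6.png");hs=cv2.cvtColor(im,cv2.COLOR_BGR2HSV)
x,y=323,200
m=np.zeros((400,640),np.uint8);m[y-24:y+24,x-24:x+24]=cv2.inRange(hs[y-24:y+24,x-24:x+24],(0,0,225),(180,30,255));n,l,st,ce=cv2.connectedComponentsWithStats(m);k=1+st[1:,4].argmax();print(ce[k],st[k])
# drum outline & foot at low gray
g=im.max(2);b=(g<60).astype(np.uint8)
print([ (v,np.where(b[v,270:380])[0][[0,-1]]+270) for v in (150,190,249,251,253,255) if b[v,270:380].any()])
meas("w6",ce[k],(325,152),(290,253),(355,254))
```

```text
[323.45703125 199.71875   ] [308 185  32  31 768]
[(150, array([289, 359])), (190, array([270, 379])), (249, array([291, 337])), (251, array([290, 353])), (253, array([290, 353])), (255, array([307, 354]))]
cap [ 0.4206 -0.3641] yaw post -9.5 yaw foot -8.7 yaw bar -8.9 lens 0.0403 0.0606 0.0625
```

Call:
{"method": "send_rows", "body": {"motion": [{"gripper":70,"travel":[0.5,0.4,20],"rotation":[0,0,1]},{"gripper":55,"travel":[0,0,25],"rotation":[0,0,0]},{"gripper":50,"travel":[0,0,25],"rotation":[0,0,0]},{"gripper":50,"travel":[0,0,22],"rotation":[0,0,0]},{"gripper":50,"travel":[0,0,14],"rotation":[0,0,0]},{"gripper":50,"travel":[0,0,7],"rotation":[0,0,0]},{"gripper":50,"travel":[0,0,3],"rotation":[0,0,0]},{"gripper":50,"travel":[0,0,0],"rotation":[0,0,0]},{"gripper":20,"travel":[0,0,0],"rotation":[0,0,0]},{"gripper":20,"travel":[0,0,0],"rotation":[0,0,0]},{"gripper":20,"travel":[0,0,0],"rotation":[0,0,0]},{"gripper":20,"travel":[0,0,0],"rotation":[0,0,0]}], "newtons": 50}}

```text
t: 10.03
tcp_pos: [0.4205, -0.3648, 0.0388]
tool_rot: [0.997, -0.078, 0.001, 0.001]
force: [0.3, 1.0, 6.5]
finger_gap: 0.3
```

Call:
{"method": "send_rows", "body": {"motion": [{"gripper":20,"travel":[0,0,0],"rotation":[0,0,0]},{"gripper":20,"travel":[0,0,0],"rotation":[0,0,0]}]}}

```text
t: 10.2
tcp_pos: [0.4205, -0.3648, 0.0388]
tool_rot: [0.997, -0.078, 0.001, 0.001]
force: [1.0, 1.2, 6.0]
finger_gap: 0.3
```

Call:
{"method": "send_rows", "body": {"motion": [{"gripper":20,"travel":[0,0,-8],"rotation":[0,0,0]},{"gripper":20,"travel":[0,0,-20],"rotation":[0,0,0]},{"gripper":20,"travel":[0,0,-30],"rotation":[0,0,0]},{"gripper":20,"travel":[0,0,-35],"rotation":[0,0,0]},{"gripper":20,"travel":[0,0,-35],"rotation":[0,0,0]},{"gripper":20,"travel":[0,0,-20],"rotation":[0,0,-4.5]},{"gripper":20,"travel":[0,0,0],"rotation":[0,0,-4.4]},{"gripper":20,"travel":[10,-24,0],"rotation":[0,0,0]},{"gripper":20,"travel":[14,-35,0],"rotation":[0,0,0]},{"gripper":20,"travel":[14,-35,0],"rotation":[0,0,0]},{"gripper":20,"travel":[14,-35,0],"rotation":[0,0,0]},{"gripper":20,"travel":[14,-35,0],"rotation":[0,0,0]}]}}

```text
t: 11.2
tcp_pos: [0.4857, -0.1986, 0.1855]
tool_rot: [1.0, -0.001, -0.0, -0.0]
force: [0.1, 0.4, -3.3]
finger_gap: 0.3
```

Call:
{"method": "send_rows", "body": {"motion": [{"gripper":20,"travel":[15,-35,0],"rotation":[0,0,0]},{"gripper":20,"travel":[15,-35,0],"rotation":[0,0,0]},{"gripper":20,"travel":[15,-35,0],"rotation":[0,0,0]},{"gripper":20,"travel":[15,-35,0],"rotation":[0,0,0]},{"gripper":20,"travel":[15,-35,0],"rotation":[0,0,0]},{"gripper":20,"travel":[15,-35,0],"rotation":[0,0,0]},{"gripper":20,"travel":[15,-35,0],"rotation":[0,0,0]},{"gripper":20,"travel":[15,-35,0],"rotation":[0,0,0]},{"gripper":20,"travel":[0,0,0],"rotation":[0,0,0]},{"gripper":20,"travel":[0,0,0],"rotation":[0,0,0]},{"gripper":20,"travel":[0,0,0],"rotation":[0,0,0]}]}}

```text
t: 12.12
tcp_pos: [0.6056, 0.0795, 0.185]
tool_rot: [1.0, -0.0, -0.001, 0.0]
force: [0.2, -1.0, -2.9]
finger_gap: 0.299
```

Call:
{"method": "send_rows", "body": {"motion": [{"gripper":20,"travel":[10,-25,0],"rotation":[0,0,0]},{"gripper":20,"travel":[14,-35,0],"rotation":[0,0,0]},{"gripper":20,"travel":[12,-28,15],"rotation":[0,0,0]},{"gripper":20,"travel":[0,-2.5,20],"rotation":[0,0,0]},{"gripper":20,"travel":[0,0,10],"rotation":[0,0,0]},{"gripper":20,"travel":[0,0,0],"rotation":[0,0,0]},{"gripper":20,"travel":[0,0,0],"rotation":[0,0,0]},{"gripper":20,"travel":[0,0,0],"rotation":[0,0,0]}]}}

```text
t: 12.78
tcp_pos: [0.643, 0.1682, 0.141]
tool_rot: [1.0, -0.002, 0.0, 0.0]
force: [0.0, -0.8, -2.3]
finger_gap: 0.303
```

```bash
python3 look.py w7
```

```text
12.8333 [0.6433 0.1684 0.1415] [ 1.0e+00 -1.9e-03  8.0e-04  0.0e+00] [ 0.09  0.68  1.4  -0.    1.05  1.66] 0.30199695831721146 [-0.4  0.7 -1.6]
```

View pics/w7.png

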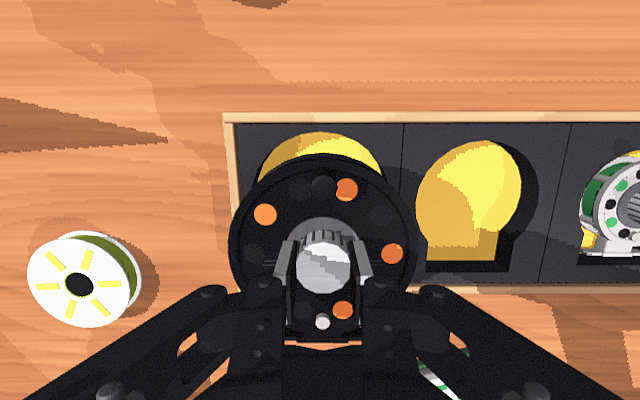

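Call:
{"method": "send_rows", "body": {"motion": [{"gripper":20,"travel":[-1,-1.7,20],"rotation":[0,0,0]},{"gripper":20,"travel":[0,0,20],"rotation":[0,0,0]},{"gripper":20,"travel":[0,0,18],"rotation":[0,0,0]},{"gripper":20,"travel":[0,0,12],"rotation":[0,0,0]},{"gripper":20,"travel":[0,0,7],"rotation":[0,0,0]},{"gripper":20,"travel":[0,0,5],"rotation":[0,0,0]},{"gripper":20,"travel":[0,0,2],"rotation":[0,0,0]},{"gripper":20,"travel":[0,0,1.5],"rotation":[0,0,0]},{"gripper":20,"travel":[0,0,0],"rotation":[0,0,0]},{"gripper":20,"travel":[0,0,0],"rotation":[0,0,0]},{"gripper":20,"travel":[0,0,0],"rotation":[0,0,0]}]}}

```text
t: 13.75
tcp_pos: [0.6422, 0.1718, 0.0556]
tool_rot: [1.0, -0.001, 0.001, -0.0]
force: [0.4, -0.2, -2.3]
finger_gap: 0.303
```

Call:
{"method": "send_rows", "body": {"motion": [{"gripper":20,"travel":[0,1,1],"rotation":[0,0,0]},{"gripper":20,"travel":[0,0,0.8],"rotation":[0,0,0]},{"gripper":20,"travel":[0,0,0.6],"rotation":[0,0,0]},{"gripper":20,"travel":[0,0,0.6],"rotation":[0,0,0]},{"gripper":20,"travel":[0,0,0],"rotation":[0,0,0]},{"gripper":20,"travel":[0,0,0],"rotation":[0,0,0]}]}}

```text
t: 14.25
tcp_pos: [0.6419, 0.1707, 0.0529]
tool_rot: [1.0, -0.001, 0.0, 0.0]
force: [-1.3, -0.7, 5.8]
finger_gap: 0.301
```

Call:
{"method": "send_rows", "body": {"motion": [{"gripper":32,"travel":[0,0,0],"rotation":[0,0,0]},{"gripper":40,"travel":[0,0,0],"rotation":[0,0,0]},{"gripper":50,"travel":[0,0,0],"rotation":[0,0,0]},{"gripper":50,"travel":[0,0,0],"rotation":[0,0,0]},{"gripper":50,"travel":[0,0,-8],"rotation":[0,0,0]},{"gripper":50,"travel":[0,0,-25],"rotation":[0,0,0]},{"gripper":85,"travel":[0,0,-35],"rotation":[0,0,0]},{"gripper":85,"travel":[0,0,-35],"rotation":[0,0,0]},{"gripper":85,"travel":[0,0,-30],"rotation":[0,0,0]},{"gripper":85,"travel":[-22,-18,0],"rotation":[0,0,0]},{"gripper":85,"travel":[-30,-25,0],"rotation":[0,0,0]},{"gripper":85,"travel":[-30,-25,0],"rotation":[0,0,0]}]}}

```text
t: 15.25
tcp_pos: [0.5602, 0.2389, 0.1864]
tool_rot: [1.0, -0.002, 0.002, -0.0]
force: [-0.1, 0.7, -1.5]
finger_gap: 0.994
```

Call:
{"method": "send_rows", "body": {"motion": [{"gripper":85,"travel":[-30,-25,0],"rotation":[0,0,0]},{"gripper":85,"travel":[-30,-25,0],"rotation":[0,0,0]},{"gripper":85,"travel":[-30,-25,0],"rotation":[0,0,0]},{"gripper":85,"travel":[-25,-21,0],"rotation":[0,0,0]},{"gripper":85,"travel":[-10,-10,10],"rotation":[0,0,0]},{"gripper":85,"travel":[0,0,10],"rotation":[0,0,0]},{"gripper":85,"travel":[0,0,0],"rotation":[0,0,0]},{"gripper":85,"travel":[0,0,0],"rotation":[0,0,0]},{"gripper":85,"travel":[0,0,0],"rotation":[0,0,0]}]}}

```text
t: 16.0
tcp_pos: [0.4364, 0.3444, 0.165]
tool_rot: [1.0, -0.002, 0.0, -0.0]
force: [0.6, -0.1, -0.9]
finger_gap: 0.995
```

```bash
python3 look.py w8
```

```text
16.05 [0.4366 0.3444 0.1651] [ 1.0e+00 -1.8e-03  6.0e-04 -2.0e-04] [ 0.47  0.52  1.67 -0.    0.94  2.04] 0.9942721697556294 [-0.2 -0.6  1. ]
```

View pics/w8.png

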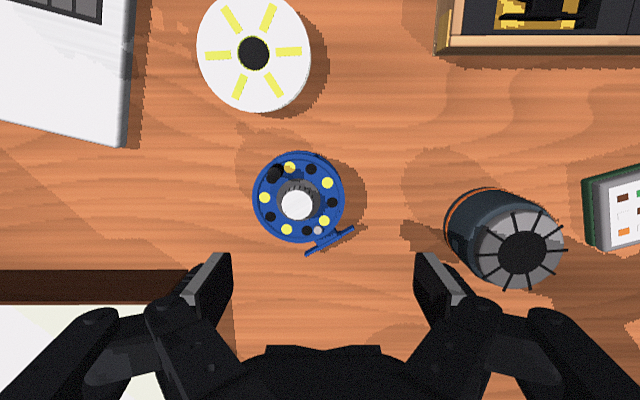

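Run:
```python
from meas import *
im=cv2.imread("pics/w8.png");hs=cv2.cvtColor(im,cv2.COLOR_BGR2HSV)
x,y=297,205
m=np.zeros((400,640),np.uint8);m[y-24:y+24,x-24:x+24]=cv2.inRange(hs[y-24:y+24,x-24:x+24],(0,0,225),(180,30,255));n,l,st,ce=cv2.connectedComponentsWithStats(m);k=1+st[1:,4].argmax();print(ce[k],st[k])
meas("w8",ce[k],(275,173),(306,255),(355,229))
a=hs[215:265,295:365];b=cv2.inRange(a,(100,100,30),(130,255,255))
cv2.imwrite("pics/z8.png",cv2.resize(im[140:270,240:370],(585,585),interpolation=3))
```

```text
[296.52654867 204.42330383] [282 190  30  29 678]
cap [0.43   0.3677] yaw post 29.7 yaw foot 33.0 yaw bar 29.8 lens 0.0334 0.0553 0.0557
```

View pics/z8.png

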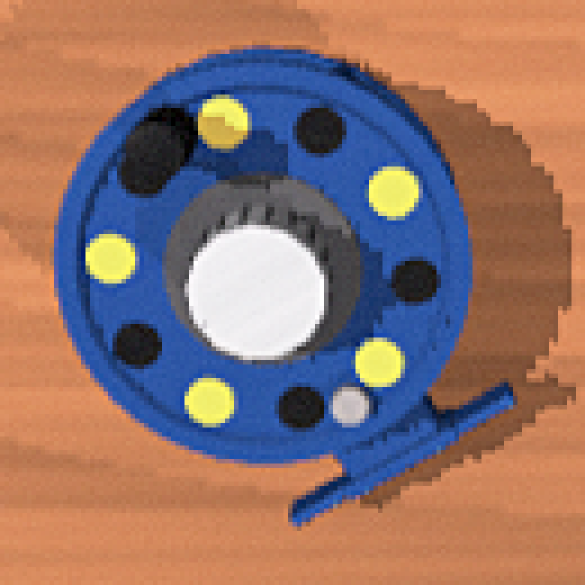

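Call:
{"method": "send_rows", "body": {"motion": [{"gripper":85,"travel":[-6.5,-23,0],"rotation":[0,0,0]},{"gripper":85,"travel":[0,0,5],"rotation":[0,0,-6.3]},{"gripper":85,"travel":[0,0,10],"rotation":[0,0,-6.3]},{"gripper":70,"travel":[0,0,10],"rotation":[0,0,-6.3]},{"gripper":60,"travel":[0,0,10],"rotation":[0,0,-6.3]},{"gripper":50,"travel":[0,0,10],"rotation":[0,0,-6.3]},{"gripper":50,"travel":[0,0,20],"rotation":[0,0,0]},{"gripper":50,"travel":[0,0,0],"rotation":[0,0,0]},{"gripper":50,"travel":[0,0,0],"rotation":[0,0,0]},{"gripper":50,"travel":[0,0,0],"rotation":[0,0,0]}], "newtons": 50}}

```text
t: 16.88
tcp_pos: [0.4296, 0.3679, 0.1005]
tool_rot: [0.963, 0.27, 0.001, -0.0]
force: [-0.4, 0.1, 0.0]
finger_gap: 0.588
```

```bash
python3 look.py w9
python3 - <<'E'
from meas import *
im=cv2.imread("pics/w9.png");hs=cv2.cvtColor(im,cv2.COLOR_BGR2HSV)
m=np.zeros((400,640),np.uint8);m[150:340,260:380]=cv2.inRange(hs[150:340,260:380],(0,0,200),(180,40,255));n,l,st,ce=cv2.connectedComponentsWithStats(m);k=1+st[1:,4].argmax();print(ce[k],st[k])
c=json.load(open("pics/w9.json"));print(ray(c,ce[k],.05))
E
```

```text
16.9333 [0.4297 0.3681 0.1008] [ 9.628e-01  2.701e-01  1.000e-03 -2.000e-04] [ 0.51  0.63  1.69 -0.    0.81  1.53] 0.5844734616254478 [-0.7  0.2  0.7]
[322.81428571 222.86806723] [ 303  204   40   38 1190]
[0.42981166 0.36812684 0.05      ]
```

Centred to under a millimetre, so descend 62 mm and grip.

Call:
{"method": "send_rows", "body": {"motion": [{"gripper":50,"travel":[0,0,22],"rotation":[0,0,0]},{"gripper":50,"travel":[0,0,20],"rotation":[0,0,0]},{"gripper":50,"travel":[0,0,12],"rotation":[0,0,0]},{"gripper":50,"travel":[0,0,6],"rotation":[0,0,0]},{"gripper":50,"travel":[0,0,2.5],"rotation":[0,0,0]},{"gripper":50,"travel":[0,0,0],"rotation":[0,0,0]},{"gripper":20,"travel":[0,0,0],"rotation":[0,0,0]},{"gripper":20,"travel":[0,0,0],"rotation":[0,0,0]},{"gripper":20,"travel":[0,0,0],"rotation":[0,0,0]},{"gripper":20,"travel":[0,0,0],"rotation":[0,0,0]},{"gripper":20,"travel":[0,0,0],"rotation":[0,0,0]}], "newtons": 50}}

```text
t: 17.85
tcp_pos: [0.4293, 0.3684, 0.0384]
tool_rot: [0.963, 0.271, 0.001, -0.0]
force: [0.8, -0.7, 6.3]
finger_gap: 0.302
```

Call:
{"method": "send_rows", "body": {"motion": [{"gripper":20,"travel":[0,0,-8],"rotation":[0,0,0]},{"gripper":20,"travel":[0,0,-20],"rotation":[0,0,0]},{"gripper":20,"travel":[0,0,-30],"rotation":[0,0,0]},{"gripper":20,"travel":[0,0,-32],"rotation":[0,0,6.3]},{"gripper":20,"travel":[0,0,-30],"rotation":[0,0,6.3]},{"gripper":20,"travel":[0,0,-20],"rotation":[0,0,6.3]},{"gripper":20,"travel":[0,0,-10],"rotation":[0,0,6.3]},{"gripper":20,"travel":[0,0,0],"rotation":[0,0,6.3]},{"gripper":20,"travel":[12,19,0],"rotation":[0,0,0]},{"gripper":20,"travel":[18,28,0],"rotation":[0,0,0]},{"gripper":20,"travel":[20,31,0],"rotation":[0,0,0]},{"gripper":20,"travel":[20,31,0],"rotation":[0,0,0]}]}}

```text
t: 18.85
tcp_pos: [0.4979, 0.2581, 0.1873]
tool_rot: [1.0, 0.0, -0.0, 0.0]
force: [0.0, -0.2, -1.1]
finger_gap: 0.299
```

Call:
{"method": "send_rows", "body": {"motion": [{"gripper":20,"travel":[20,31,0],"rotation":[0,0,0]},{"gripper":20,"travel":[20,31,0],"rotation":[0,0,0]},{"gripper":20,"travel":[20,31,0],"rotation":[0,0,0]},{"gripper":20,"travel":[20,31,0],"rotation":[0,0,0]},{"gripper":20,"travel":[20,31,0],"rotation":[0,0,0]},{"gripper":20,"travel":[20,31,0],"rotation":[0,0,0]},{"gripper":20,"travel":[15,23,0],"rotation":[0,0,0]},{"gripper":20,"travel":[7.5,10,0],"rotation":[0,0,0]},{"gripper":20,"travel":[0,0,10],"rotation":[0,0,0]},{"gripper":20,"travel":[0,0,0],"rotation":[0,0,0]},{"gripper":20,"travel":[0,0,0],"rotation":[0,0,0]},{"gripper":20,"travel":[0,0,0],"rotation":[0,0,0]}]}}

```text
t: 19.85
tcp_pos: [0.6387, 0.0417, 0.1767]
tool_rot: [1.0, 0.0, -0.001, -0.0]
force: [0.7, -0.1, -1.4]
finger_gap: 0.297
```

Call:
{"method": "send_rows", "body": {"motion": [{"gripper":20,"travel":[3,1.6,15],"rotation":[0,0,0]},{"gripper":20,"travel":[0,0,25],"rotation":[0,0,0]},{"gripper":20,"travel":[0,0,25],"rotation":[0,0,0]},{"gripper":20,"travel":[0,0,18],"rotation":[0,0,0]},{"gripper":20,"travel":[0,0,10],"rotation":[0,0,0]},{"gripper":20,"travel":[0,0,0],"rotation":[0,0,0]},{"gripper":20,"travel":[0,0,0],"rotation":[0,0,0]},{"gripper":20,"travel":[0,0,0],"rotation":[0,0,0]}]}}

```text
t: 20.52
tcp_pos: [0.6445, 0.0385, 0.0857]
tool_rot: [1.0, -0.0, 0.001, 0.0]
force: [0.4, -0.4, -1.9]
finger_gap: 0.303
```

Call:
{"method": "send_rows", "body": {"motion": [{"gripper":20,"travel":[0,0,2],"rotation":[0,0,0]},{"gripper":20,"travel":[0,0,0],"rotation":[0,0,0]},{"gripper":20,"travel":[0,0,0],"rotation":[0,0,0]}]}}

```text
t: 20.77
tcp_pos: [0.644, 0.038, 0.0832]
tool_rot: [1.0, -0.001, 0.001, 0.0]
force: [0.1, -0.2, -1.6]
finger_gap: 0.3
```

Correct by −2.2 mm in x and +2 mm in y, then lower.

Call:
{"method": "send_rows", "body": {"motion": [{"gripper":20,"travel":[-2.2,-2,4],"rotation":[0,0,0]},{"gripper":20,"travel":[0,0,8],"rotation":[0,0,0]},{"gripper":20,"travel":[0,0,8],"rotation":[0,0,0]},{"gripper":20,"travel":[0,0,5],"rotation":[0,0,0]},{"gripper":20,"travel":[0,0,2],"rotation":[0,0,0]},{"gripper":20,"travel":[0,0,1],"rotation":[0,0,0]},{"gripper":20,"travel":[0,0,0],"rotation":[0,0,0]},{"gripper":20,"travel":[0,0,0],"rotation":[0,0,0]},{"gripper":20,"travel":[0,0,0],"rotation":[0,0,0]}]}}

```text
t: 21.52
tcp_pos: [0.6416, 0.04, 0.0546]
tool_rot: [1.0, -0.001, 0.0, 0.0]
force: [0.0, -0.5, -0.9]
finger_gap: 0.295
```

Call:
{"method": "send_rows", "body": {"motion": [{"gripper":20,"travel":[0,0,1],"rotation":[0,0,0]},{"gripper":20,"travel":[0,0,0.7],"rotation":[0,0,0]},{"gripper":20,"travel":[0,0,0.6],"rotation":[0,0,0]},{"gripper":20,"travel":[0,0,0.4],"rotation":[0,0,0]},{"gripper":20,"travel":[0,0,0],"rotation":[0,0,0]},{"gripper":20,"travel":[0,0,0],"rotation":[0,0,0]}]}}

```text
t: 22.02
tcp_pos: [0.6416, 0.04, 0.0525]
tool_rot: [1.0, -0.001, 0.0, 0.0]
force: [-2.2, -0.0, 5.3]
finger_gap: 0.3
```

Contact at the expected height; release, lift, and back off in −x for a view of all three.

Call:
{"method": "send_rows", "body": {"motion": [{"gripper":32,"travel":[0,0,0],"rotation":[0,0,0]},{"gripper":40,"travel":[0,0,0],"rotation":[0,0,0]},{"gripper":50,"travel":[0,0,0],"rotation":[0,0,0]},{"gripper":50,"travel":[0,0,0],"rotation":[0,0,0]},{"gripper":50,"travel":[0,0,-8],"rotation":[0,0,0]},{"gripper":50,"travel":[0,0,-25],"rotation":[0,0,0]},{"gripper":60,"travel":[0,0,-35],"rotation":[0,0,0]},{"gripper":60,"travel":[0,0,-35],"rotation":[0,0,0]},{"gripper":60,"travel":[0,0,-35],"rotation":[0,0,0]},{"gripper":60,"travel":[-15,0,-35],"rotation":[0,0,0]},{"gripper":60,"travel":[-20,0,-30],"rotation":[0,0,0]},{"gripper":60,"travel":[-15,0,0],"rotation":[0,0,0]}]}}

```text
t: 23.02
tcp_pos: [0.5942, 0.0399, 0.2622]
tool_rot: [1.0, -0.001, 0.007, 0.001]
force: [1.1, 0.1, 1.0]
finger_gap: 0.703
```

Call:
{"method": "send_rows", "body": {"motion": [{"gripper":60,"travel":[0,0,0],"rotation":[0,0,0]},{"gripper":60,"travel":[0,0,0],"rotation":[0,0,0]},{"gripper":60,"travel":[0,0,0],"rotation":[0,0,0]}]}}

```text
t: 23.27
tcp_pos: [0.5915, 0.0401, 0.2539]
tool_rot: [1.0, -0.001, -0.0, -0.0]
force: [0.3, 0.4, -0.4]
finger_gap: 0.701
```

```bash
python3 look.py w10
python3 - <<'E'
from h import *
s=manip.snapshot("scene")[:,:,::-1];d=manip.snapshot("side")[:,:,::-1]
w=cv2.imread("pics/w10.png")
o=np.zeros((600,800,3),np.uint8);o[:350,:800]=cv2.resize(w[20:300],(800,350))
o[350:600,:400]=cv2.resize(s,(400,250));o[350:600,400:]=cv2.resize(d,(400,250));cv2.imwrite("pics/final.png",o)
E
```

```text
23.3167 [0.5916 0.0401 0.2535] [ 1.e+00 -1.e-03 -6.e-04 -1.e-04] [-0.12  0.46  1.49  0.    1.19  1.45] 0.7041042514875614 [-0.2 -0.4 -0.4]
```

View pics/final.png

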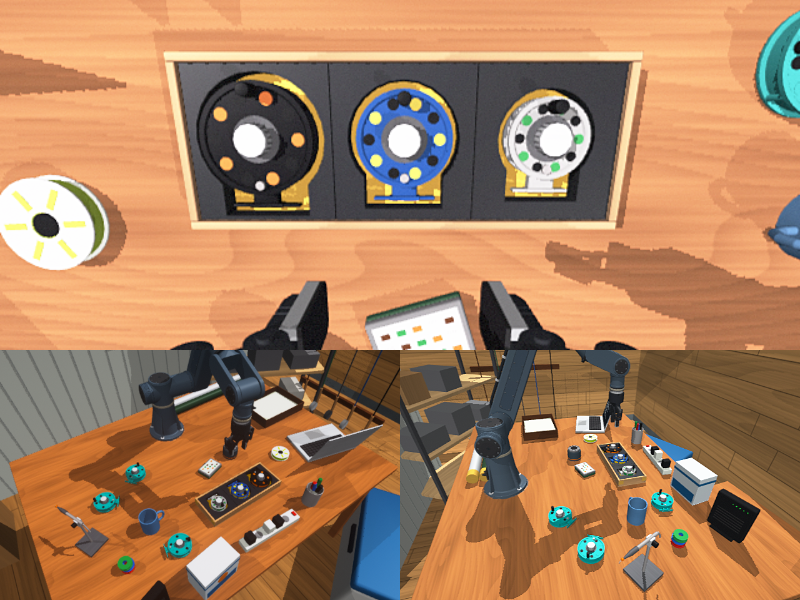

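All three reels sit flat with their feet in the slots: large (250,140), medium (403,140), small (550,140) in the composite. The mug, repeller, spool and fly box look unmoved.

```bash
python3 -c "
from station import manip
print(manip.sign_off())"
```

```text
the job is handed in; nothing more can be done
None
```

All three reels are in the tray, each in the cut-out of its own size. I placed the small (silver), then the large (black/orange), then the medium (blue), and handed the job in at about 23 s of the 93 s allowed.

- **Set-down:** each reel was lowered in small steps until it touched at the expected height, with 5–6 N of contact. I then opened the fingers and lifted straight up.
- **Last picture:** all three lie flat, handles up, with their feet in the slots and clear of the edges. The mug, repeller, spool, fly box and turquoise look-alikes appear where they were.
- **Disagreements:** the first rough tray measurement was up to about 6 mm off in x, so I measured the tray again from a closer view before placing anything. The medium reel was 2–3 mm off-centre while hovering and was corrected before lowering. No check failed.

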